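# Close the vacuum jugs, shortest first

## Robot

A 6-joint arm with a two-finger parallel gripper is mounted at the origin on the work surface. World frame = base frame: x ahead of the robot, y to its left, z up, the work surface at z = 0. Lengths are in m, angles in rad, forces in N, time in s.
With the tool pointing down it reaches from about 0.425 to 0.95 m from the base axis. Payload 3.5 kg.
Tool frame: the origin (TCP) lies between the finger pads; the fingertips stand 19 mm ahead of it and the grasp point (between the pads) is the TCP (robot.finger_overhang is the distance from the TCP to the fingertips, in m); z points along the fingers, x is the direction in which the jaws open and shut, and the axes are right-handed (so a half turn about z gives the same grasp; the last joint's range is limited). The gripper opens to 85 mm and grips with 20 to 120 N. Pads are 22 mm wide; open, the fingers measure 114 mm over their backs; the gripper's body (76 mm by 85 mm) begins 54 mm behind the grasp point. The pads swing forward as they close: fully open they stand 13 mm farther back than shut.
Start: joints at [-1.28, 0.286, 1.577, -0, 1.279, -0.15], TCP at [0.288, -0.61, 0.25] pointing down, gripper open.
Joint ranges: [-2.77, 2.77], [-0.9, 2.22], [0.21, 2.48], [-1.53, 4.67], [0.24, 2.81], [-2.84, 2.84]. Speed limits (rad/s): [2.79, 2.79, 3.14, 3.14, 3.14, 3.14].

## Interface

Orientations are given as a 3x3 rotation matrix whose columns are the frame's x, y, z axes.
In Python, from station import robot gives the robot as it stands.
- The arm moves only by the tool jog_arm, never from a script. Its argument "steps" is a list that holds one entry, the list of rows, each a list of 6 numbers: the shift along the tool's x, y, z in m, then the turn, a rotation vector about the tool's x, y, z in rad. A call has 1 to 12 rows; each row is the pose to reach, as a shift and turn from the pose commanded when the call began, along the tool's axes at that moment; what a row does not reach only later rows make up. A row lasts 1/10 s, in which the tool goes at most 50 mm and 8.59 degrees, less where a joint would pass 70% of its speed; a pose out of reach is approached as far as the arm can. A call with a gripper value outside its range is refused whole. "gripper" is the finger opening in m, from 0 to 0.0854, set as the call begins (left out, the last holds). The fingers move at their own pace and stop on an object; "squeeze" is the grip in N (left out, the last holds). Time passes only in rows, so rows that repeat a pose let the fingers close. It gives the time, the measured TCP pose, the force and the opening at its end, in the units of the state.
- robot.state(): the state, without advancing time (a new reading comes with each control period).
- robot.snapshot(name): name is "scene" or "top"; returns (picture, depth): 420x560x3 uint8, blue, green, red; 420x560 float32, m along the optical axis (not along the pixel's ray), 0 where there is no reading.
- robot.get_calibration(name): a dict with "K" (3x3 intrinsics, pixels), "rvec" (rotation vector, rad) and "tvec" (3), from world to camera coordinates, as OpenCV has them. Camera axes: x right, y down, z forward; pixel columns grow to the right and rows downward; lengths in m; the calibration is good to about 2 mm. A picture is of the moment at which its call begins. get_calibration takes no time and is no camera call.
- robot.hand_in(): hands the job in, once; it reports no verdict.
The state is a dict: "clock": time; "qpos": joint angles; "qd": joint speeds; "effort": joint torques, N m; "tcp_pos": TCP position; "tool_rot": TCP orientation; "wrist_force": force on the tool from outside, world axes, zero at the start; "torque": the same for the moment, N m; "width": finger opening in m.
Only numpy, scipy, OpenCV 4.12 (cv2) and the standard library are available. Lean on these libraries where they do the work, as an engineer would, in place of code of your own. Each camera call takes 0.05 s, during which the arm holds its last target.

## Task

At the drinks stall the four steel jugs stand open, each with its round stopper raised in the middle of the lid. Lightly press the stoppers of the three slim jugs fully down with a fingertip, one after another: the short one first, then the middle one, then the tall one. Leave the wide jug open because it is still in use, do not lift, shove or tip any jug, and leave everything else standing where it is.

Things in the scene. Friction and masses are not known exactly. Their poses are not given: they have to be found in the camera images.
- jug_short: The short slim jug: upright brushed-steel vacuum jug, 86 mm in diameter, its flat black lid top 130 mm above the table, loose. Origin: centre of its underside; z up; the black bar handle stands out on its -y side to 71 mm from the jug's axis, below the lid; a small pouring lip at the lid on its +y side.
- stopper_short_top (a point): Centre of the top face of the short jug's grey round press stopper (34 mm in diameter), in the middle of the lid on the jug's axis; it moves with the stopper: 12 mm above the lid when open, 4 mm above the lid when fully down.
- stopper_short (a joint): Travel of the short jug's stopper in m: 0 = up (jug open), 0.008 = fully down against its stop (jug closed). It slides straight down against about 3 N of friction, has no spring and stays where it is left.
- jug_middle: The middle slim jug: upright brushed-steel vacuum jug, 90 mm in diameter, its flat black lid top 170 mm above the table, loose. Origin: centre of its underside; z up; the black bar handle stands out on its -y side to 73 mm from the jug's axis, below the lid; a small pouring lip at the lid on its +y side.
- stopper_middle_top (a point): Centre of the top face of the middle jug's grey round press stopper (34 mm in diameter), in the middle of the lid on the jug's axis; it moves with the stopper: 12 mm above the lid when open, 4 mm above the lid when fully down.
- stopper_middle (a joint): Travel of the middle jug's stopper in m: 0 = up (jug open), 0.008 = fully down against its stop (jug closed). It slides straight down against about 3 N of friction, has no spring and stays where it is left.
- jug_tall: The tall slim jug: upright brushed-steel vacuum jug, 94 mm in diameter, its flat black lid top 210 mm above the table, loose. Origin: centre of its underside; z up; the black bar handle stands out on its -y side to 75 mm from the jug's axis, below the lid; a small pouring lip at the lid on its +y side.
- stopper_tall_top (a point): Centre of the top face of the tall jug's grey round press stopper (34 mm in diameter), in the middle of the lid on the jug's axis; it moves with the stopper: 12 mm above the lid when open, 4 mm above the lid when fully down.
- stopper_tall (a joint): Travel of the tall jug's stopper in m: 0 = up (jug open), 0.008 = fully down against its stop (jug closed). It slides straight down against about 3 N of friction, has no spring and stays where it is left.
- jug_wide: The wide jug (leave open): upright brushed-steel vacuum jug, 124 mm in diameter, its flat black lid top 150 mm above the table, loose. Origin: centre of its underside; z up; the black bar handle stands out on its -y side to 90 mm from the jug's axis, below the lid; a small pouring lip at the lid on its +y side.
- stopper_wide_top (a point): Centre of the top face of the wide jug's grey round press stopper (34 mm in diameter), in the middle of the lid on the jug's axis; it moves with the stopper: 12 mm above the lid when open, 4 mm above the lid when fully down.
- stopper_wide (a joint): Travel of the wide jug's stopper in m: 0 = up (jug open), 0.008 = fully down against its stop (jug closed). It slides straight down against about 3 N of friction, has no spring and stays where it is left.
- cups_high: High stack of upturned paper cups, 78 mm in diameter, 157 mm high, loose bystander. Origin: centre of its underside.
- cups_low: Low stack of upturned paper cups, 78 mm in diameter, 112 mm high, loose bystander. Origin: centre of its underside.
- carton: Gable-topped drinks carton, 70 x 70 mm, 213 mm high, loose bystander. Origin: centre of its underside.
- bottle: Green glass bottle, 68 mm in diameter, 210 mm high, loose bystander. Origin: centre of its underside.
- stirrers: Cup of wooden stirrers, 76 mm in diameter, 130 mm high, loose bystander. Origin: centre of its underside.
- sugar: White lidded sugar bowl, 92 mm in diameter, 88 mm high, loose bystander. Origin: centre of its underside.
- mug: White mug, 80 mm in diameter, 92 mm high, loose bystander. Origin: centre of its underside.
Mind the look-alikes: they are no part of the job. What is shaped like the jug_middle but blue or turquoise is not meant.

How it is judged:
On the way, in this order (a step that is already met when the one before it is completed fails the run):
1. the short jug's stopper is pressed down, the middle and tall ones still up (value of joint stopper_short above 0.006 m and not (value of joint stopper_middle above 0.006 m) and not (value of joint stopper_tall above 0.006 m)), for 0.1 s.
2. the middle jug's stopper is pressed down, the tall one still up (value of joint stopper_middle above 0.006 m and not (value of joint stopper_tall above 0.006 m)), for 0.1 s.
3. the tall jug's stopper is pressed down (value of joint stopper_tall above 0.006 m), for 0.1 s.
At the end, for the whole second after the job is handed in: The stoppers of the short, middle and tall jugs are each at least 6 mm down of their 8 mm; the wide jug's stopper is less than 3 mm down; all four jugs stand upright (within 0.1 rad), at rest on the table within 30 mm of where they started, and every bystander is within 30 mm of where it started (value of joint each of stopper_short, stopper_middle, stopper_tall above 0.006 m and value of joint stopper_wide below 0.003 m and angle between each of jug_short, jug_middle, jug_tall, jug_wide's own z axis and vertical below 0.1 rad and height (world z) of each of jug_short, jug_middle, jug_tall, jug_wide below 0.01 m and distance of each of jug_short, jug_middle, jug_tall, jug_wide, cups_high, cups_low, carton, bottle, stirrers, sugar, mug from where it was at the start of the episode below 0.03 m and linear speed of each of jug_short, jug_middle, jug_tall, jug_wide below 0.02 m/s); the robot touches nothing.
It fails at once if a jug is pressed or pushed with more than 25 N ((contact force between the fingers and jug_short above 25 N or contact force between the fingers and jug_middle above 25 N or contact force between the fingers and jug_tall above 25 N or contact force between the fingers and jug_wide above 25 N) or (contact force between the arm and jug_short above 25 N or contact force between the arm and jug_middle above 25 N or contact force between the arm and jug_tall above 25 N or contact force between the arm and jug_wide above 25 N)).
It fails at once if a jug is lifted more than 15 mm or shoved more than 30 mm (height (world z) of any of jug_short, jug_middle, jug_tall, jug_wide above 0.015 m or distance of any of jug_short, jug_middle, jug_tall, jug_wide from where it was at the start of the episode above 0.03 m).
It fails at once if a jug is tipped more than 0.2 rad (angle between any of jug_short, jug_middle, jug_tall, jug_wide's own z axis and vertical above 0.2 rad).
It fails at once if the wide jug's stopper is pressed (value of joint stopper_wide above 0.003 m).
It fails at once if a bystander is moved more than 30 mm (distance of any of cups_high, cups_low, carton, bottle, stirrers, sugar, mug from where it was at the start of the episode above 0.03 m).
It also fails if it takes over 64 s, if anything falls off the work surface, if the arm or the gripper's body presses on something with over 40 N, if the wrist force passes 120 N, or if a joint passes its speed limit or range.

## Working session

There is one attempt and no reset: what is moved stays moved. The work goes in short steps, Python scripts to look and compute and a tool call to move; the robot and the scene stay as the last step left them, time stands still between calls to the robot, and variables do not carry over. Pictures are saved under pics/ and viewed, and the job is handed in when it is done.

Besides the shell and the picture viewer there is one more tool, called as name(argument=value, ...), one argument or row to a line, values as JSON. jog_arm: Moves the arm, as the interface text tells. Its arguments: {"type":"object","properties":{"steps":{"type":"array","items":{"type":"array","items":{"type":"array","items":{"type":"number"}}}},"gripper":{"type":"number"},"squeeze":{"type":"number"}},"required":["steps"]}

```bash
ls; mkdir -p pics; cat > h.py <<'E'
import numpy as np, cv2
from station import robot
def snap(n,f):
    p,d=robot.snapshot(n); cv2.imwrite(f'pics/{f}.png',p); np.save(f'pics/{f}.npy',d); return p,d
def world(n,d):
    c=robot.get_calibration(n);K=np.array(c['K']);R,_=cv2.Rodrigues(np.array(c['rvec'],float));t=np.array(c['tvec'],float).ravel()
    h,w=d.shape;u,v=np.meshgrid(np.arange(w),np.arange(h))
    P=np.stack([(u-K[0,2])/K[0,0]*d,(v-K[1,2])/K[1,1]*d,d],-1)
    return (P-t)@R
def proj(n,X):
    c=robot.get_calibration(n);return cv2.projectPoints(np.array(X,float).reshape(-1,1,3),np.array(c['rvec'],float),np.array(c['tvec'],float),np.array(c['K'],float),None)[0].reshape(-1,2)
E
python3 - <<'E'
from h import *
for n in('scene','top'):
    snap(n,n+'0'); print(robot.get_calibration(n))
print(robot.state())
E
```

```text
pics
{'K': array([[521.91390738,   0.        , 285.13838419],
       [  0.        , 521.91390738, 212.37192037],
       [  0.        ,   0.        ,   1.        ]]), 'rvec': array([ 1.27433966,  2.19209186, -1.01049112]), 'tvec': array([ 0.33201167, -0.13210882,  2.15608595])}
{'K': array([[384.56421438,   0.        , 275.8634751 ],
       [  0.        , 384.56421438, 209.59735686],
       [  0.        ,   0.        ,   1.        ]]), 'rvec': array([ 2.12463219, -2.14669721,  0.16989448]), 'tvec': array([-0.09641834,  0.52654879,  1.43479721])}
{'clock': 0.1, 'qpos': array([-1.28002859e+00,  2.87107478e-01,  1.57807236e+00, -2.02974687e-05,
        1.27860136e+00, -1.50009722e-01]), 'qd': array([-0.00056575, -0.00186986, -0.00442186, -0.00043102, -0.00029669,
        0.00060721]), 'effort': array([ 2.30030906e-05, -4.07293332e+01, -2.93697381e+01, -1.84290793e-04,
        3.39119186e-03,  3.48458094e-06]), 'tcp_pos': array([ 0.28783497, -0.60992234,  0.24904258]), 'tool_rot': array([[ 4.26647347e-01, -9.04417837e-01, -6.46050061e-04],
       [-9.04415472e-01, -4.26647726e-01,  2.09110512e-03],
       [-2.16686856e-03, -3.07866784e-04, -9.99997605e-01]]), 'wrist_force': array([-0.73978312,  0.1887764 , -0.824688  ]), 'torque': array([0.04189859, 0.038691  , 0.03148499]), 'width': 0.08543322094123067}
```

View pics/scene0.png

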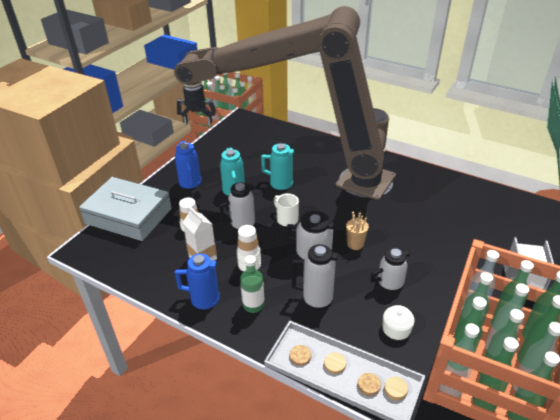

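View pics/top0.png

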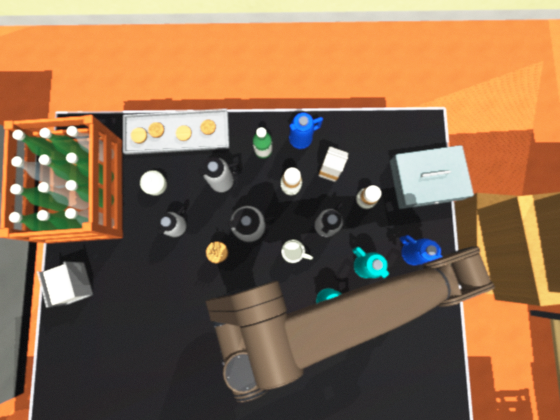

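Scene view: the steel candidates are short (394,268), middle (241,205), tall (319,275) and wide (315,235). The coloured look-alikes to ignore are blue (187,165), blue (203,282), turquoise (232,172) and turquoise (281,165). In the top view, the short jug is at (172,224), the middle at (329,222), the tall at (218,175) and the wide at (247,224).

```bash
python3 - <<'E'
from h import *
W={n:world(n,np.load(f'pics/{n}0.npy')) for n in('scene','top')}
for name,z,pt,ps in [('short',.13,(172,224),(394,268)),('middle',.17,(329,222),(241,205)),('tall',.21,(218,175),(319,275)),('wide',.15,(247,224),(315,235))]:
  for n,(u,v) in(('top',pt),('scene',ps)):
    w=W[n][v-55:v+55,u-35:u+35].reshape(-1,3)
    m=(abs(w[:,2]-z-.012)<.004); q=w[m]; 
    if n=='top': c0=np.median(q,0)
    q=q[np.linalg.norm(q[:,:2]-c0[:2],axis=1)<.03]
    ce,r=cv2.minEnclosingCircle(q[:,:2].astype(np.float32)) if len(q) else (0,0)
    l=w[abs(w[:,2]-z)<.004]; l=l[np.linalg.norm(l[:,:2]-c0[:2],axis=1)<.075]
    cl,rl=cv2.minEnclosingCircle(l[:,:2].astype(np.float32)) if len(l) else (0,0)
    print(name,n,len(q),np.round(q.mean(0),4),np.round(q[:,2].max(),4) if len(q) else '',np.round(ce,4),round(r,4),'lid',len(l),np.round(cl,4),round(rl,4))
# object map of all above-table
w=W['top'].reshape(-1,3)
im=cv2.imread('pics/top0.png');cv2.imwrite('pics/c1.png',cv2.resize(im[110:290,130:400],None,fx=2.9,fy=2.9,interpolation=cv2.INTER_CUBIC))
im=cv2.imread('pics/scene0.png');cv2.imwrite('pics/c2.png',cv2.resize(im[140:340,170:430],None,fx=3,fy=3,interpolation=cv2.INTER_CUBIC))
E
```

```text
short top 53 [0.4723 0.294  0.1412] 0.1454 [0.4727 0.2945] 0.0167 lid 175 [0.4652 0.2991] 0.0408
short scene 63 [0.4769 0.2941 0.1414] 0.1458 [0.4761 0.291 ] 0.0189 lid 172 [0.4716 0.2999] 0.0419
middle top 57 [ 0.4681 -0.2949  0.1808] 0.1852 [ 0.4683 -0.2948] 0.0165 lid 195 [ 0.4617 -0.2902] 0.0415
middle scene 37 [ 0.4722 -0.2941  0.1814] 0.1854 [ 0.4712 -0.2951] 0.0184 lid 124 [ 0.4669 -0.2876] 0.0425
tall top 58 [0.6511 0.115  0.2212] 0.2253 [0.6514 0.115 ] 0.0164 lid 231 [0.6472 0.1221] 0.0432
tall scene 65 [0.6545 0.1142 0.2208] 0.2253 [0.6561 0.114 ] 0.0181 lid 242 [0.6531 0.123 ] 0.0439
wide top 54 [0.4689 0.0056 0.1606] 0.1647 [0.4699 0.0054] 0.0164 lid 427 [0.4673 0.0131] 0.0554
wide scene 44 [0.4737 0.0065 0.1612] 0.165 [0.4751 0.0018] 0.0211 lid 340 [0.4717 0.0134] 0.0558
```

View pics/c1.png

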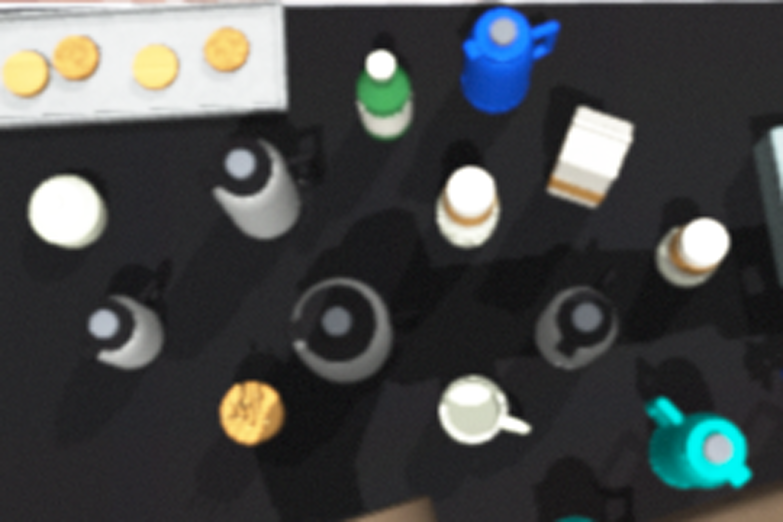

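View pics/c2.png

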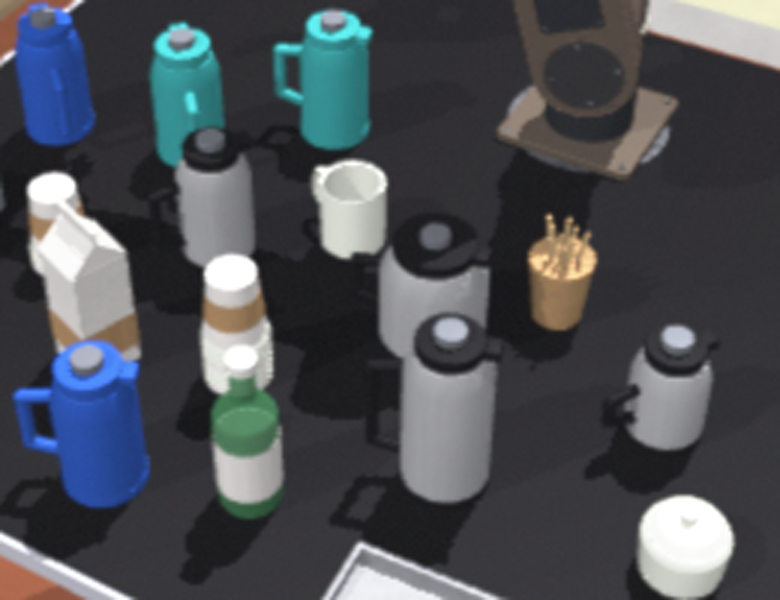

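```bash
cat >> h.py <<'E'
def go(*pts):
    s=robot.state();R=np.array(s['tool_rot']);
    print('tcp',np.round(s['tcp_pos'],4),'F',np.round(s['wrist_force'],2),'w',round(s['width'],4),'t',s['clock'])
    for p in pts: print(p,'->',np.round(R.T@(np.array(p)-s['tcp_pos']),4))
E
python3 - <<'E'
from h import *
print(robot.finger_overhang)
go((.288,-.61,.32),(.5,-.3,.32),(.6,0,.32),(.474,.2935,.32))
E
```

```text
0.019
tcp [ 0.2878 -0.6099  0.249 ] F [-0.74  0.19 -0.82] w 0.0854 t 0.1
(0.288, -0.61, 0.32) -> [-0.     -0.0001 -0.071 ]
(0.5, -0.3, 0.32) -> [-0.1899 -0.3241 -0.0704]
(0.6, 0, 0.32) -> [-0.4186 -0.5426 -0.0699]
(0.474, 0.2935, 0.32) -> [-0.7378 -0.5538 -0.0692]
```

jog_arm(
  steps=[
    [[0, 0, -0.02, 0, 0, 0], [0, 0, -0.045, 0, 0, 0], [0, 0, -0.07, 0, 0, 0], [-0.01, -0.018, -0.07, 0, 0, 0], [-0.03, -0.05, -0.07, 0, 0, 0], [-0.05, -0.085, -0.07, 0, 0, 0], [-0.07, -0.12, -0.07, 0, 0, 0], [-0.09, -0.155, -0.07, 0, 0, 0], [-0.11, -0.19, -0.07, 0, 0, 0], [-0.13, -0.225, -0.07, 0, 0, 0], [-0.15, -0.26, -0.07, 0, 0, 0], [-0.17, -0.29, -0.07, 0, 0, 0]],
  ],
  gripper=0,
)

```text
clock: 1.3
tcp_pos: [0.4784, -0.3297, 0.3183]
tool_rot: [[0.428, -0.904, -0.002], [-0.904, -0.428, 0.002], [-0.003, 0.0, -1.0]]
wrist_force: [0.0, -0.2, -0.6]
width: -0.0
```

```bash
python3 -c "
from h import *
go((.6,0,.32),(.55,.15,.32),(.474,.2935,.32));print(robot.state()['tool_rot'].round(3),robot.state()['qpos'])"
```

```text
tcp [ 0.4784 -0.3297  0.3183] F [ 0.03 -0.2  -0.62] w -0.0 t 1.3
(0.6, 0, 0.32) -> [-0.246  -0.2509 -0.0011]
(0.55, 0.15, 0.32) -> [-0.403  -0.2699 -0.0006]
(0.474, 0.2935, 0.32) -> [-5.652e-01 -2.625e-01 -1.000e-04]
[[ 0.428 -0.904 -0.002]
 [-0.904 -0.428  0.002]
 [-0.003  0.    -1.   ]] [-7.78149423e-01  3.59659790e-02  1.73563596e+00  6.20706276e-04
  1.37284209e+00  3.50548175e-01]
```

jog_arm(
  steps=[
    [[-0.025, -0.025, 0, 0, 0, 0], [-0.055, -0.055, 0, 0, 0, 0], [-0.085, -0.085, 0, 0, 0, 0], [-0.115, -0.115, 0, 0, 0, 0], [-0.145, -0.145, 0, 0, 0, 0], [-0.175, -0.175, 0, 0, 0, 0], [-0.205, -0.205, 0, 0, 0, 0], [-0.235, -0.235, 0, 0, 0, 0], [-0.27, -0.25, 0, 0, 0, 0], [-0.31, -0.255, 0, 0, 0, 0], [-0.35, -0.26, 0, 0, 0, 0], [-0.38, -0.265, 0, 0, 0, 0]],
  ],
)

```text
clock: 2.5
tcp_pos: [0.553, 0.1268, 0.3183]
tool_rot: [[0.428, -0.904, -0.003], [-0.904, -0.428, 0.001], [-0.002, 0.003, -1.0]]
wrist_force: [0.6, -0.2, -0.2]
width: 0.0003
```

```bash
python3 -c "
from h import *
go((.474,.2935,.32),(.474,.2935,.18))"
```

```text
tcp [0.553  0.1268 0.3183] F [ 0.62 -0.16 -0.24] w 0.0003 t 2.5
(0.474, 0.2935, 0.32) -> [-0.1845  0.     -0.0014]
(0.474, 0.2935, 0.18) -> [-0.1842 -0.0004  0.1386]
```

jog_arm(
  steps=[
    [[-0.03, 0, 0, 0, 0, 0], [-0.07, 0, 0, 0, 0, 0], [-0.11, 0, 0, 0, 0, 0], [-0.15, 0, 0, 0, 0, 0], [-0.175, 0, 0, 0, 0, 0], [-0.1845, 0, 0, 0, 0, 0], [-0.1845, 0, 0.03, 0, 0, 0], [-0.1845, 0, 0.07, 0, 0, 0], [-0.1845, 0, 0.1, 0, 0, 0], [-0.1845, 0, 0.12, 0, 0, 0], [-0.1845, 0, 0.12, 0, 0, 0], [-0.1845, 0, 0.12, 0, 0, 0]],
  ],
)

```text
clock: 3.7
tcp_pos: [0.4764, 0.2902, 0.2]
tool_rot: [[0.426, -0.905, -0.001], [-0.905, -0.426, -0.001], [0.0, 0.001, -1.0]]
wrist_force: [-0.5, -0.3, 0.5]
width: 0.0004
```

```bash
python3 - <<'E'
from h import *
p,d=snap('scene','s1');q,e=snap('top','t1')
go((.474,.2935,.165))
cv2.imwrite('pics/s1c.png',cv2.resize(p[180:320,320:470],None,fx=4,fy=4))
w=world('scene',d)[180:290,330:460].reshape(-1,3)
m=(np.hypot(w[:,0]-.474,w[:,1]-.2935)<.03)&(w[:,2]>.15)&(w[:,2]<.24)
print(m.sum(),w[m].min(0),w[m].max(0)); z=w[m][:,2];print(np.sort(z)[:15].round(3)); b=w[m][z<z.min()+.01];print(b.mean(0))
E
```

```text
tcp [0.4775 0.2908 0.202 ] F [ 0.09 -0.26  0.43] w 0.0002 t 3.8
(0.474, 0.2935, 0.165) -> [-0.004   0.0021  0.037 ]
178 [0.45490115 0.2648391  0.18199827] [0.49900025 0.3228463  0.23966453]
[0.182 0.182 0.183 0.183 0.187 0.188 0.188 0.189 0.189 0.19  0.19  0.19
 0.191 0.192 0.193]
[0.48309469 0.29556149 0.18752748]
```

View pics/s1c.png

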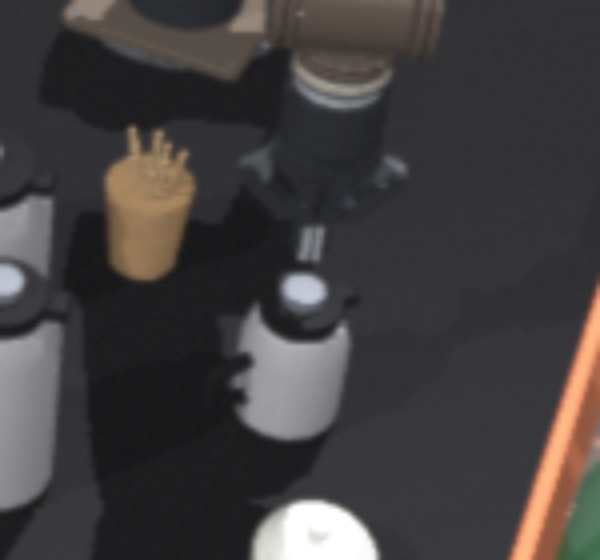

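The picture shows the shut fingertips hanging just over the stopper, which is at about (303,290) in the crop. The tip height is about 0.182, which confirms the 19 mm overhang. Contact is expected at TCP z ≈ 0.161, with the stopper fully down at ≈ 0.153.

jog_arm(
  steps=[
    [[-0.003, 0.001, 0.01, 0, 0, 0], [-0.003, 0.001, 0.02, 0, 0, 0], [-0.003, 0.001, 0.03, 0, 0, 0], [-0.003, 0.001, 0.034, 0, 0, 0], [-0.003, 0.001, 0.034, 0, 0, 0], [-0.003, 0.001, 0.034, 0, 0, 0]],
  ],
)

```text
clock: 4.4
tcp_pos: [0.4745, 0.2929, 0.1662]
tool_rot: [[0.427, -0.904, -0.0], [-0.904, -0.427, -0.0], [-0.0, 0.0, -1.0]]
wrist_force: [0.5, -0.1, -0.3]
width: -0.0
```

jog_arm(
  steps=[
    [[0, 0, 0.002, 0, 0, 0], [0, 0, 0.004, 0, 0, 0], [0, 0, 0.006, 0, 0, 0], [0, 0, 0.006, 0, 0, 0]],
  ],
)

```text
clock: 4.8
tcp_pos: [0.4745, 0.293, 0.1603]
tool_rot: [[0.427, -0.904, 0.0], [-0.904, -0.427, 0.0], [-0.0, -0.0, -1.0]]
wrist_force: [-0.3, -0.4, 0.7]
width: 0.0003
```

jog_arm(
  steps=[
    [[0, 0, 0.001, 0, 0, 0], [0, 0, 0.002, 0, 0, 0], [0, 0, 0.003, 0, 0, 0], [0, 0, 0.003, 0, 0, 0]],
  ],
)

```text
clock: 5.2
tcp_pos: [0.4745, 0.2929, 0.1574]
tool_rot: [[0.427, -0.904, 0.0], [-0.904, -0.427, 0.0], [0.0, -0.0, -1.0]]
wrist_force: [0.2, -1.6, 1.9]
width: 0.0
```

jog_arm(
  steps=[
    [[0, 0, 0.001, 0, 0, 0], [0, 0, 0.002, 0, 0, 0], [0, 0, 0.002, 0, 0, 0]],
  ],
)

```text
clock: 5.5
tcp_pos: [0.4745, 0.2929, 0.1552]
tool_rot: [[0.427, -0.904, 0.0], [-0.904, -0.427, 0.0], [0.0, -0.0, -1.0]]
wrist_force: [0.4, 0.2, 2.5]
width: 0.0002
```

Force of about 2–3 N matches the stopper sliding. I'll continue in 0.5 mm increments.

jog_arm(
  steps=[
    [[0, 0, 0.0005, 0, 0, 0], [0, 0, 0.001, 0, 0, 0], [0, 0, 0.001, 0, 0, 0]],
  ],
)

```text
clock: 5.8
tcp_pos: [0.4745, 0.2929, 0.1543]
tool_rot: [[0.427, -0.904, 0.0], [-0.904, -0.427, 0.0], [-0.0, -0.0, -1.0]]
wrist_force: [-0.7, 0.1, 1.9]
width: 0.0003
```

jog_arm(
  steps=[
    [[0, 0, 0.0005, 0, 0, 0], [0, 0, 0.0005, 0, 0, 0]],
  ],
)

```text
clock: 6.0
tcp_pos: [0.4745, 0.2929, 0.1538]
tool_rot: [[0.427, -0.904, 0.0], [-0.904, -0.427, 0.0], [0.0, -0.0, -1.0]]
wrist_force: [-0.5, -0.0, 1.6]
width: -0.0001
```

jog_arm(
  steps=[
    [[0, 0, 0.0005, 0, 0, 0], [0, 0, 0.0005, 0, 0, 0]],
  ],
)

```text
clock: 6.2
tcp_pos: [0.4745, 0.2929, 0.1533]
tool_rot: [[0.427, -0.904, 0.0], [-0.904, -0.427, 0.0], [-0.0, -0.0, -1.0]]
wrist_force: [-0.4, 0.2, 2.4]
width: -0.0002
```

jog_arm(
  steps=[
    [[0, 0, 0.0004, 0, 0, 0], [0, 0, 0.0004, 0, 0, 0]],
  ],
)

```text
clock: 6.4
tcp_pos: [0.4745, 0.2929, 0.1531]
tool_rot: [[0.427, -0.904, 0.0], [-0.904, -0.427, 0.0], [0.0, -0.0, -1.0]]
wrist_force: [-1.7, -0.6, 3.6]
width: -0.0003
```

jog_arm(
  steps=[
    [[0, 0, 0.0003, 0, 0, 0], [0, 0, 0.0003, 0, 0, 0]],
  ],
)

```text
clock: 6.6
tcp_pos: [0.4745, 0.2929, 0.153]
tool_rot: [[0.427, -0.904, 0.0], [-0.904, -0.427, -0.0], [0.0, -0.0, -1.0]]
wrist_force: [-2.3, -0.5, 4.6]
width: -0.0001
```

The TCP has stalled at 0.153 (tip at 0.134, as expected) and the force is rising, so the stopper is bottomed. Retreating.

jog_arm(
  steps=[
    [[0, 0, -0.003, 0, 0, 0], [0, 0, -0.015, 0, 0, 0], [0, 0, -0.05, 0, 0, 0], [0, 0, -0.09, 0, 0, 0], [0, 0, -0.13, 0, 0, 0], [0, 0, -0.16, 0, 0, 0], [0, 0, -0.165, 0, 0, 0]],
  ],
)

```text
clock: 7.3
tcp_pos: [0.476, 0.2936, 0.3236]
tool_rot: [[0.427, -0.904, 0.009], [-0.904, -0.427, 0.004], [0.001, -0.01, -1.0]]
wrist_force: [0.6, -1.4, 1.0]
width: 0.0001
```

```bash
python3 - <<'E'
from h import *
p,d=snap('scene','s2')
w=world('scene',d)[220:310,360:430].reshape(-1,3)
m=(np.hypot(w[:,0]-.474,w[:,1]-.2935)<.012)&(w[:,2]<.2)
print(m.sum(),np.median(w[m],0))
go((.58,.1,.32),(.58,-.1,.32),(.47,-.295,.32))
E
```

```text
33 [0.47438629 0.29332525 0.13323522]
tcp [0.4755 0.2934 0.3217] F [-0.01  0.26 -1.19] w -0.0002 t 7.35
(0.58, 0.1, 0.32) -> [ 0.2195 -0.012   0.0018]
(0.58, -0.1, 0.32) -> [0.4004 0.0734 0.0013]
(0.47, -0.295, 0.32) -> [5.298e-01 2.561e-01 1.000e-04]
```

The camera puts the short stopper top at 0.133, so it is down. Next is the middle jug.

jog_arm(
  steps=[
    [[0.03, 0, 0, 0, 0, 0], [0.07, -0.005, 0, 0, 0, 0], [0.11, -0.01, 0, 0, 0, 0], [0.15, -0.012, 0, 0, 0, 0], [0.19, -0.012, 0, 0, 0, 0], [0.225, -0.005, 0, 0, 0, 0], [0.26, 0.01, 0, 0, 0, 0], [0.295, 0.025, 0, 0, 0, 0], [0.33, 0.04, 0, 0, 0, 0], [0.365, 0.058, 0, 0, 0, 0], [0.395, 0.075, 0, 0, 0, 0], [0.415, 0.095, 0, 0, 0, 0]],
  ],
)

```text
clock: 8.55
tcp_pos: [0.5647, -0.1248, 0.3148]
tool_rot: [[0.426, -0.905, -0.004], [-0.905, -0.426, 0.001], [-0.003, 0.003, -1.0]]
wrist_force: [0.4, -0.7, 0.0]
width: 0.0001
```

jog_arm(
  steps=[
    [[0.015, 0.02, 0, 0, 0, 0], [0.037, 0.05, 0, 0, 0, 0], [0.06, 0.08, 0, 0, 0, 0], [0.085, 0.115, 0, 0, 0, 0], [0.105, 0.145, 0, 0, 0, 0], [0.115, 0.16, 0, 0, 0, 0], [0.115, 0.16, 0, 0, 0, 0], [0.115, 0.16, 0, 0, 0, 0]],
  ],
)

```text
clock: 9.35
tcp_pos: [0.4694, -0.2948, 0.3158]
tool_rot: [[0.426, -0.905, -0.002], [-0.905, -0.426, 0.003], [-0.003, 0.001, -1.0]]
wrist_force: [0.5, -0.4, 0.4]
width: 0.0
```

```bash
python3 -c "
from h import *
go((.47,-.295,.206))"
```

```text
tcp [ 0.4694 -0.2948  0.3158] F [ 0.48 -0.38  0.41] w 0.0 t 9.35
(0.47, -0.295, 0.206) -> [ 0.0008 -0.0005  0.1098]
```

jog_arm(
  steps=[
    [[0, 0, 0.02, 0, 0, 0], [0, 0, 0.05, 0, 0, 0], [0, 0, 0.075, 0, 0, 0], [0, 0, 0.09, 0, 0, 0], [0, 0, 0.1, 0, 0, 0], [0, 0, 0.1, 0, 0, 0], [0, 0, 0.1, 0, 0, 0], [0, 0, 0.1, 0, 0, 0]],
  ],
)

```text
clock: 10.15
tcp_pos: [0.4706, -0.2957, 0.2193]
tool_rot: [[0.427, -0.904, 0.002], [-0.904, -0.427, -0.002], [0.003, -0.001, -1.0]]
wrist_force: [-0.4, 0.1, 0.4]
width: -0.0003
```

```bash
python3 - <<'E'
from h import *
p,d=snap('scene','s3')
go((.47,-.295,.206))
cv2.imwrite('pics/s3c.png',cv2.resize(p[120:260,180:330],None,fx=4,fy=4))
E
```

```text
tcp [ 0.4705 -0.2957  0.2192] F [-0.57 -1.02 -0.77] w 0.0001 t 10.2
(0.47, -0.295, 0.206) -> [-0.0009  0.0002  0.0132]
```

View pics/s3c.png

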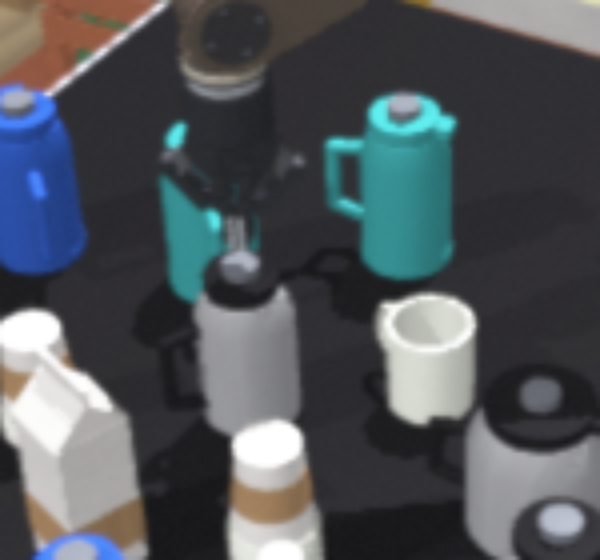

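The picture shows the fingertips directly over the middle jug's stopper, at about (240,265) in the crop.

jog_arm(
  steps=[
    [[0, 0, 0.006, 0, 0, 0], [0, 0, 0.012, 0, 0, 0], [0, 0, 0.016, 0, 0, 0], [0, 0, 0.018, 0, 0, 0], [0, 0, 0.018, 0, 0, 0]],
  ],
)

```text
clock: 10.7
tcp_pos: [0.4698, -0.2951, 0.1992]
tool_rot: [[0.427, -0.904, -0.001], [-0.904, -0.427, 0.0], [-0.001, 0.0, -1.0]]
wrist_force: [0.4, 1.4, -0.8]
width: -0.0
```

jog_arm(
  steps=[
    [[0, 0, 0.001, 0, 0, 0], [0, 0, 0.002, 0, 0, 0], [0, 0, 0.003, 0, 0, 0], [0, 0, 0.003, 0, 0, 0]],
  ],
)

```text
clock: 11.1
tcp_pos: [0.47, -0.2953, 0.1968]
tool_rot: [[0.427, -0.904, 0.0], [-0.904, -0.427, -0.0], [0.0, -0.0, -1.0]]
wrist_force: [-0.5, 0.1, 2.6]
width: 0.0001
```

jog_arm(
  steps=[
    [[0, 0, 0.001, 0, 0, 0], [0, 0, 0.002, 0, 0, 0], [0, 0, 0.002, 0, 0, 0]],
  ],
)

```text
clock: 11.4
tcp_pos: [0.4699, -0.2953, 0.1945]
tool_rot: [[0.427, -0.904, 0.0], [-0.904, -0.427, -0.0], [0.0, -0.0, -1.0]]
wrist_force: [-1.4, -0.7, 1.7]
width: 0.0001
```

jog_arm(
  steps=[
    [[0, 0, 0.0005, 0, 0, 0], [0, 0, 0.001, 0, 0, 0], [0, 0, 0.001, 0, 0, 0]],
  ],
)

```text
clock: 11.7
tcp_pos: [0.47, -0.2953, 0.1936]
tool_rot: [[0.427, -0.904, 0.0], [-0.904, -0.427, -0.0], [0.0, -0.0, -1.0]]
wrist_force: [-1.0, 0.8, 2.3]
width: -0.0002
```

jog_arm(
  steps=[
    [[0, 0, 0.0004, 0, 0, 0], [0, 0, 0.0004, 0, 0, 0]],
  ],
)

```text
clock: 11.9
tcp_pos: [0.47, -0.2953, 0.1932]
tool_rot: [[0.427, -0.904, 0.0], [-0.904, -0.427, -0.0], [0.0, -0.0, -1.0]]
wrist_force: [-0.4, -0.5, 2.8]
width: -0.0003
```

jog_arm(
  steps=[
    [[0, 0, 0.0004, 0, 0, 0], [0, 0, 0.0004, 0, 0, 0]],
  ],
)

```text
clock: 12.1
tcp_pos: [0.47, -0.2953, 0.1931]
tool_rot: [[0.427, -0.904, 0.0], [-0.904, -0.427, -0.0], [0.0, -0.0, -1.0]]
wrist_force: [-0.7, 0.6, 3.4]
width: 0.0001
```

It has stalled at 0.193, so the stopper is bottomed. Retreating.

jog_arm(
  steps=[
    [[0, 0, 0.0002, 0, 0, 0], [0, 0, -0.003, 0, 0, 0], [0, 0, -0.015, 0, 0, 0], [0, 0, -0.05, 0, 0, 0], [0, 0, -0.09, 0, 0, 0], [0, 0, -0.125, 0, 0, 0], [0, 0, -0.14, 0, 0, 0], [0, 0, -0.14, 0, 0, 0]],
  ],
)

```text
clock: 12.9
tcp_pos: [0.4707, -0.2958, 0.3358]
tool_rot: [[0.427, -0.904, 0.004], [-0.904, -0.427, -0.004], [0.005, -0.002, -1.0]]
wrist_force: [0.1, 0.3, 0.4]
width: -0.0003
```

```bash
python3 - <<'E'
from h import *
p,d=snap('scene','s4')
w=world('scene',d)[160:250,200:280].reshape(-1,3)
m=(np.hypot(w[:,0]-.471,w[:,1]+.295)<.012)&(w[:,2]<.2)
print(m.sum(),np.median(w[m],0))
go((.653,-.1,.32),(.653,.1145,.32))
E
```

```text
25 [ 0.47312509 -0.29187084  0.17363673]
tcp [ 0.47   -0.2953  0.333 ] F [-0.4   0.19 -1.05] w -0.0 t 12.95
(0.653, -0.1, 0.32) -> [-0.0985 -0.2488  0.013 ]
(0.653, 0.1145, 0.32) -> [-0.2925 -0.3403  0.0129]
```

The middle stopper top reads 0.174, so it is down. Next is the tall jug.

jog_arm(
  steps=[
    [[-0.015, -0.017, 0, 0, 0, 0], [-0.04, -0.047, 0, 0, 0, 0], [-0.068, -0.079, 0, 0, 0, 0], [-0.096, -0.112, 0, 0, 0, 0], [-0.124, -0.144, 0, 0, 0, 0], [-0.152, -0.177, 0, 0, 0, 0], [-0.18, -0.209, 0, 0, 0, 0], [-0.208, -0.242, 0, 0, 0, 0], [-0.236, -0.275, 0, 0, 0, 0], [-0.264, -0.307, 0, 0, 0, 0], [-0.282, -0.328, 0, 0, 0, 0], [-0.2925, -0.34, 0, 0, 0, 0]],
  ],
)

```text
clock: 14.15
tcp_pos: [0.652, 0.1166, 0.3286]
tool_rot: [[0.429, -0.903, -0.006], [-0.903, -0.429, 0.0], [-0.003, 0.006, -1.0]]
wrist_force: [0.3, -0.7, -0.1]
width: 0.0001
```

jog_arm(
  steps=[
    [[0, 0, 0.02, 0, 0, 0], [0, 0, 0.045, 0, 0, 0], [0, 0, 0.065, 0, 0, 0], [0, 0, 0.07, 0, 0, 0], [0, 0, 0.07, 0, 0, 0], [0, 0, 0.07, 0, 0, 0]],
  ],
)

```text
clock: 14.75
tcp_pos: [0.6529, 0.114, 0.2635]
tool_rot: [[0.426, -0.905, 0.001], [-0.905, -0.426, -0.0], [0.0, -0.001, -1.0]]
wrist_force: [0.6, 0.8, 1.3]
width: 0.0003
```

```bash
python3 - <<'E'
from h import *
p,d=snap('scene','s5')
go((.653,.1145,.241))
cv2.imwrite('pics/s5c.png',cv2.resize(p[180:320,250:400],None,fx=4,fy=4))
E
```

```text
tcp [0.6532 0.1141 0.2643] F [-0.05 -0.24 -0.24] w 0.0003 t 14.8
(0.653, 0.1145, 0.241) -> [-0.0005  0.      0.0233]
```

View pics/s5c.png

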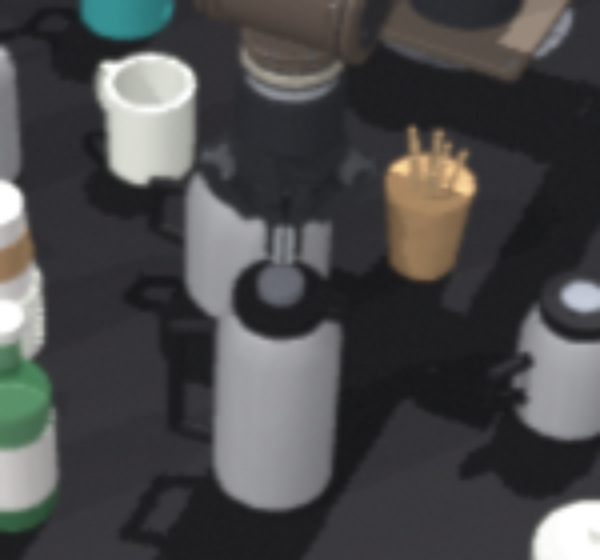

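The picture shows the fingertips over the tall stopper, at about (282,285) in the crop. Contact is expected at 0.241 and the bottom at 0.233.

jog_arm(
  steps=[
    [[0, 0, 0.007, 0, 0, 0], [0, 0, 0.014, 0, 0, 0], [0, 0, 0.019, 0, 0, 0], [0, 0, 0.022, 0, 0, 0], [0, 0, 0.022, 0, 0, 0]],
  ],
)

```text
clock: 15.3
tcp_pos: [0.6524, 0.1144, 0.2402]
tool_rot: [[0.427, -0.904, -0.001], [-0.904, -0.427, 0.0], [-0.0, 0.001, -1.0]]
wrist_force: [-0.2, 0.6, -0.0]
width: -0.0003
```

jog_arm(
  steps=[
    [[0, 0, 0.002, 0, 0, 0], [0, 0, 0.003, 0, 0, 0], [0, 0, 0.004, 0, 0, 0], [0, 0, 0.004, 0, 0, 0]],
  ],
)

```text
clock: 15.7
tcp_pos: [0.6528, 0.1144, 0.2374]
tool_rot: [[0.427, -0.904, 0.001], [-0.904, -0.427, 0.0], [0.0, -0.001, -1.0]]
wrist_force: [0.3, 0.1, 2.1]
width: -0.0002
```

jog_arm(
  steps=[
    [[0, 0, 0.001, 0, 0, 0], [0, 0, 0.002, 0, 0, 0], [0, 0, 0.002, 0, 0, 0]],
  ],
)

```text
clock: 16.0
tcp_pos: [0.6528, 0.1144, 0.2348]
tool_rot: [[0.427, -0.904, 0.001], [-0.904, -0.427, 0.0], [0.0, -0.001, -1.0]]
wrist_force: [0.3, -0.7, 3.3]
width: -0.0001
```

jog_arm(
  steps=[
    [[0, 0, 0.0005, 0, 0, 0], [0, 0, 0.001, 0, 0, 0], [0, 0, 0.001, 0, 0, 0]],
  ],
)

```text
clock: 16.3
tcp_pos: [0.6528, 0.1144, 0.2338]
tool_rot: [[0.427, -0.904, 0.001], [-0.904, -0.427, 0.0], [0.0, -0.001, -1.0]]
wrist_force: [0.6, 0.6, 2.3]
width: 0.0002
```

jog_arm(
  steps=[
    [[0, 0, 0.0005, 0, 0, 0], [0, 0, 0.0005, 0, 0, 0]],
  ],
)

```text
clock: 16.5
tcp_pos: [0.6528, 0.1144, 0.2334]
tool_rot: [[0.427, -0.904, 0.001], [-0.904, -0.427, 0.0], [0.0, -0.001, -1.0]]
wrist_force: [-0.1, 0.2, 1.8]
width: -0.0002
```

jog_arm(
  steps=[
    [[0, 0, 0.0004, 0, 0, 0], [0, 0, 0.0004, 0, 0, 0]],
  ],
)

```text
clock: 16.7
tcp_pos: [0.6528, 0.1144, 0.2331]
tool_rot: [[0.427, -0.904, 0.001], [-0.904, -0.427, 0.0], [0.0, -0.001, -1.0]]
wrist_force: [0.5, 0.5, 3.2]
width: -0.0002
```

jog_arm(
  steps=[
    [[0, 0, 0.0003, 0, 0, 0], [0, 0, 0.0003, 0, 0, 0]],
  ],
)

```text
clock: 16.9
tcp_pos: [0.6528, 0.1144, 0.2331]
tool_rot: [[0.427, -0.904, 0.001], [-0.904, -0.427, 0.0], [0.0, -0.001, -1.0]]
wrist_force: [0.0, 0.8, 4.4]
width: 0.0001
```

This one is bottomed too. I'll retreat and do a final check.

jog_arm(
  steps=[
    [[0, 0, -0.003, 0, 0, 0], [0, 0, -0.015, 0, 0, 0], [0, 0, -0.05, 0, 0, 0], [0, 0, -0.09, 0, 0, 0], [0, 0, -0.13, 0, 0, 0], [0, 0, -0.145, 0, 0, 0], [0, 0, -0.15, 0, 0, 0], [0, 0, -0.15, 0, 0, 0], [0, 0, -0.15, 0, 0, 0]],
  ],
)

```text
clock: 17.8
tcp_pos: [0.6519, 0.1143, 0.3795]
tool_rot: [[0.427, -0.904, -0.005], [-0.904, -0.427, -0.0], [-0.002, 0.004, -1.0]]
wrist_force: [-0.1, 0.9, 1.0]
width: -0.0004
```

```bash
python3 - <<'E'
from h import *
p,d=snap('scene','s6');w0=world('scene',d)
for n,x,y,zl in [('short',.475,.2935,.13),('middle',.471,-.295,.17),('tall',.654,.1145,.21),('wide',.473,.006,.15)]:
    w=w0.reshape(-1,3);r=np.hypot(w[:,0]-x,w[:,1]-y)
    m=(r<.012)&(w[:,2]<.23)&(w[:,2]>.1);l=(r<.05)&(abs(w[:,2]-zl)<.003)
    print(n,m.sum(),np.median(w[m],0).round(4) if m.any() else '', 'above lid', np.median(w[m],0)[2]-zl if m.any() else '')
go()
E
```

```text
short 36 [0.4756 0.2933 0.1344] above lid 0.004434919064323972
middle 24 [ 0.4717 -0.2956  0.1724] above lid 0.002381628623117499
tall 38 [0.6544 0.1133 0.2142] above lid 0.004224768299173592
wide 30 [0.4735 0.0068 0.1601] above lid 0.010138820818822336
tcp [0.6519 0.1143 0.3793] F [-0.15 -0.24  0.33] w 0.0 t 17.85
```

View pics/s6.png

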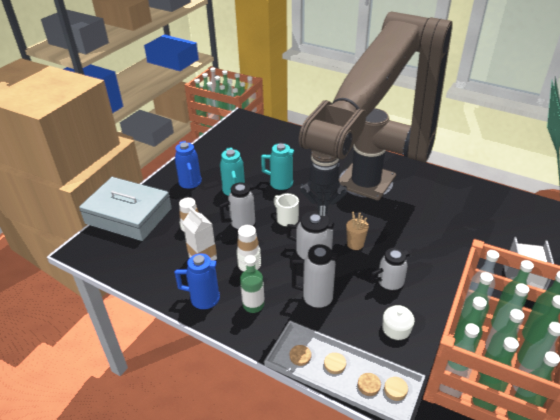

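The three slim jugs' stoppers are down, at (394,257), (241,188) and (319,254). The wide jug's stopper at (315,221) is still up, and nothing appears to have moved. Handing in.

```bash
python3 -c "
from h import *
print(robot.hand_in())"
```

```text
the job is handed in; nothing more can be done
None
```

I pressed the short, middle and tall stoppers fully down in that order, using the closed fingertips, and handed the job in at about 18 s of the 64 s allowed.

- **Presses:** Each press ended with the fingertips stalled at the expected height, 4 mm above the lid. The highest wrist force I read was about 5 N, against the 25 N limit. Readings come only at the end of each move, so a brief higher peak could have gone unseen.
- **Final camera check:** The stopper tops read 4.4 mm (short), 2.4 mm (middle) and 4.2 mm (tall) above their lids, where 4 mm is fully down. The wide jug's stopper read 10.1 mm, where 12 mm is open. I take the middle and wide readings being about 2 mm low as camera error: the middle press stalled at its expected height, and the arm never touched the wide jug.
- **Rest of the scene:** The jugs showed no shift or tilt, and the bystanders looked unmoved in the last picture. I did not re-measure the bystanders' positions. The gripper was raised well clear before I handed in.

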